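# Lay the stitching clamp on its side against the bench stop

### The arm

A 7-joint arm with a two-finger parallel gripper is mounted at the origin on the work surface. World frame = base frame: x ahead of the robot, y to its left, z up, the work surface at z = 0. Lengths are in m, angles in degrees, forces in N, time in s.
With the tool pointing down it reaches from about 0.425 to 1.025 m from the base axis. Payload 9.4 kg.
Tool frame: the origin (TCP) lies midway between the tips of the shut fingers; the grasp point (between the pads) lies 19 mm behind it; x points along the fingers, y is the direction in which the jaws open and shut, and the axes are right-handed (so a half turn about x gives the same grasp; the last joint's range is limited). The gripper opens to 93 mm and grips with 3 to 60 N. Pads are 15 mm wide; open, the fingers measure 128 mm over their backs; the gripper's body (75 mm by 188 mm) begins 65 mm behind the grasp point.
Start: joints at [-73.493, 34.337, -0.143, 91.639, 0.103, 54.024, -4.572], TCP at [0.259, 0.677, 0.219] pointing down, gripper open.
Joint ranges: [-147.43, 147.43], [-19.82, 112.94], [-74.19, 73.91], [6.32, 146.72], [-59.91, 239.91], [6.04, 106.73], [-150.56, 150.56]. Speed limits (degrees/s): [127.2, 127.2, 172.46, 172.46, 180, 180, 180].

### API

Orientations are given as [roll, pitch, yaw] about the fixed x, y, z axes, in that order (R = Rz(yaw) Ry(pitch) Rx(roll)).
In Python, from bench import * gives the robot as it stands. Calls block until the motion is done:
- move_to(position, orientation): joint-space move of the TCP to a pose.
- move_linear(position, rotation=None, speed=0.15): straight line of the TCP; rotation=None keeps the orientation; speed is the mean speed in m/s.
- move_j(angles): joint-space move.
- grip(opening, squeeze=None): finger opening in m; squeeze is the grip in N (None keeps the last); returns when the fingers have stopped.
- wait(seconds).
- solve_ik(position, orientation): joint angles nearest the present ones, or None.
- get_state(): the state.
- grab_frame(name): name is "scene" or "top" or "wrist"; returns the picture (480x640x3 uint8, red, green, blue); there is no depth.
- camera_params(name): a dict with "vertical_fov" (degrees; the focal length in pixels is half the picture's height over the tangent of half this angle, whatever the lens; pixels are square), "cx", "cy" (the principal point, pixels), "R" (3x3) and "t" (3): a world point X has camera coordinates R X + t. Camera axes: x right, y down, z forward; pixel columns grow to the right and rows downward; lengths in m; the calibration is good to about 2 mm. A picture is of the moment at which its call begins: read the wrist's pose just before it. camera_params takes no time and is no camera call; for the wrist camera it gives the pose at the moment of the call.
A pose or a line that the arm cannot do raises Unreachable and nothing moves.
- job_done(): hands the job in, once; it reports no verdict.
The state is a dict: "clock": time; "joint_positions": joint angles; "dq": joint speeds; "effort": joint torques, N m; "position": TCP position; "eef_rot": TCP orientation; "contact_force": force on the tool from outside, world axes, zero at the start; "ft_torque": the same for the moment, N m; "opening": finger opening in m.
Only numpy, scipy, OpenCV 4.12 (cv2) and the standard library are available. Lean on these libraries where they do the work, as an engineer would, in place of code of your own. Each camera call takes 0.05 s, during which the arm holds its last target.

### The job

The lips of the stitching clamp need sanding: tip the clamp over onto its side, away from the bench stop and with its black knob ending up on top, easing it down all the way so that it lands gently and never drops. Then push it along the bench until the sole of its base sits flat against the stop, without sticking out past the stop's ends. Only tip and push it with the fingertips - never lift it off the bench, squeeze it or shove it hard - and leave everything else where it is.

Things in the scene. Friction and masses are not known exactly. Their poses are not given: they have to be found in the camera images.
- clamp: Loose wooden stitching clamp (about 0.5 kg) standing on its base in front of the stop. Origin: centre of the base's underside (sole); z runs up to the lips; +x is the black knob's side, at first towards the stop; y is across its width. Base 104 (x) x 140 (y) x 28 mm high; above it two bowed jaws, fixed shut, 50 mm wide (y). Centre of mass about 70 mm up: leaning over 37 degrees it goes over by itself
- clamp_edge (a point): Middle of the bottom edge of the clamp's base on the side away from the knob (52 mm from the sole's centre, towards the clamp's -x): the edge it tips about, on the bench throughout. Same axes as the clamp
- clamp_belly (a point): Middle of the flat on the jaws' bulge away from the knob: x = -52 mm, 115 mm above the sole (the bulge is also 52 mm on the knob's side). On its side the clamp rests on the base's side and this flat, its z axis level 52 mm above the bench, the lips clear of the bench by 39 mm. Same axes as the clamp
- clamp_lips (a point): Middle of the top end face of the clamp's lips, 250 mm above the sole. The lips are a straight block reaching 57 mm down from here, 26 mm thick (x +-13) and 50 mm wide (y +-25); below it the jaws spread to the bulge. Same axes as the clamp
- clamp_knob (a point): Centre of the outer face of the black star knob: 115 mm above the sole, 76 mm out towards the clamp's +x; the knob is 52 mm across and 22 mm deep. It must end up on top. Same axes as the clamp
- stop: Bench stop: dark wooden batten screwed to the bench, 260 mm long (y), 36 mm thick, 45 mm high. Origin: middle of the bottom edge of its front face, the face towards the clamp. The front face is the plane x = 0 of this frame; the batten fills x = 0 to 36 mm, and the clamp is on the -x side
- maul: Bystander: white-headed maul with dark handle standing on its head, 72 mm across, 230 mm tall; origin under its centre
- dressing: Bystander: amber bottle, 60 mm across, 155 mm tall; origin under its centre
- paint: Bystander: small brown jar, 48 mm across, 62 mm tall; origin under its centre
- cone: Bystander: cone of ochre thread, 76 mm across, 150 mm tall; origin under its centre
- stamp: Bystander: brass hand stamp with dark wooden handle standing upright, 32 mm across, 130 mm tall; origin under its centre
- shears: Bystander: steel shears lying flat, about 220 mm long along their x, 14 mm high; origin under the pivot end of the blades
- awl: Bystander: awl lying flat, 147 mm long along its x (handle 30 mm thick from -85 to 0 mm, blade from 0 to 62 mm); origin on the bench below the front end of the handle
Not all that is in view belongs to the job. Of the things shaped like the clamp, the wooden one is meant.

How it is judged:
By the outcome, as a careful person would: the job done as asked, in the order asked, and still so for the second after the job is handed in, with the robot touching nothing.
It also fails if it takes over 72 s, if anything falls off the work surface, if the arm or the gripper's body presses on something with over 40 N, if the wrist force passes 120 N, or if a joint passes its speed limit or range.

## Working session

There is one attempt and no reset: what is moved stays moved. The work goes in short steps, each a Python script; the robot and the scene stay as the last script left them, time stands still between calls to the robot, and variables do not carry over. Pictures are saved under pics/ and viewed, and the job is handed in when it is done.

```bash
ls; mkdir -p pics; python3 - <<'E'
from bench import *
import cv2,json
for n in ["scene","top","wrist"]:
    p=camera_params(n); im=grab_frame(n)
    cv2.imwrite(f"pics/{n}0.png",im[:,:,::-1])
    print(n,{k:(v.tolist() if hasattr(v,'tolist') else v) for k,v in p.items()})
s=get_state();print(s)
E
```

```text
pics
scene {'vertical_fov': 56.231273616608995, 'cx': 321.9140208633685, 'cy': 236.5272086237305, 'R': [[-0.820891240228613, 0.5709821084143236, -0.010816819618686368], [0.49429810759630766, 0.7009027780434738, -0.5142029526924656], [-0.2860191471608821, -0.42745143303266026, -0.8576003264083375]], 't': [0.46282630958806825, -0.146063549550939, 1.2464941230826185]}
top {'vertical_fov': 57.047229964749455, 'cx': 320.1172144827676, 'cy': 238.82631601948862, 'R': [[0.009941720708166386, -0.9999504421058545, 0.0005249015779608959], [-0.9846922203385577, -0.009881369059707561, -0.17402180826042052], [0.1740183708522796, 0.0012132097145936525, -0.9847416588771426]], 't': [-0.039678342935964624, 0.5842215836708284, 0.9887607955028481]}
wrist {'vertical_fov': 60.01453191913726, 'cx': 319.8696813264557, 'cy': 244.03983443867648, 'R': [[0.35607816262368225, 0.9344560384016378, -0.0005043780948520795], [0.9006909594110941, -0.34306796264840717, 0.2665711324194676], [0.2489259683875282, -0.09537444783059644, -0.9638151155503547]], 't': [-0.7252364660360373, -0.03215678365761136, 0.3891499342361301]}
{'clock': 0.15, 'joint_positions': array([-73.49353108,  34.37544303,  -0.14364611,  91.66913136,
         0.10441165,  54.02401433,  -4.57193558]), 'dq': array([-0.0034499 , -0.01159051,  0.02529552, -0.22045152, -0.01540215,
        0.00384133, -0.01071737]), 'effort': array([ 3.28379152e-03, -7.65590072e+01,  1.49906952e+00, -2.52567118e+01,
       -5.22885227e-02,  1.48116297e-02,  8.65946367e-05]), 'position': array([0.25855451, 0.67694562, 0.21794845]), 'eef_rot': array([ -82.65286331,   89.93145652, -103.55127343]), 'contact_force': array([ 0.43257245, -0.00507751, -0.13930065]), 'ft_torque': array([-0.00441794, -0.01684157,  0.05669797]), 'opening': 0.09295051622787216}
```

View pics/scene0.png

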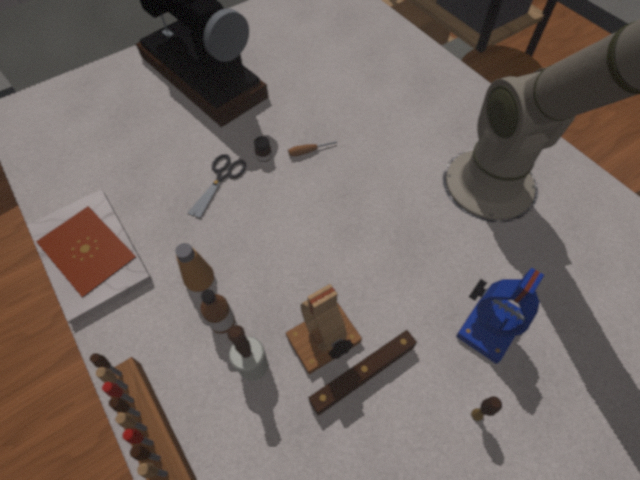

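View pics/top0.png

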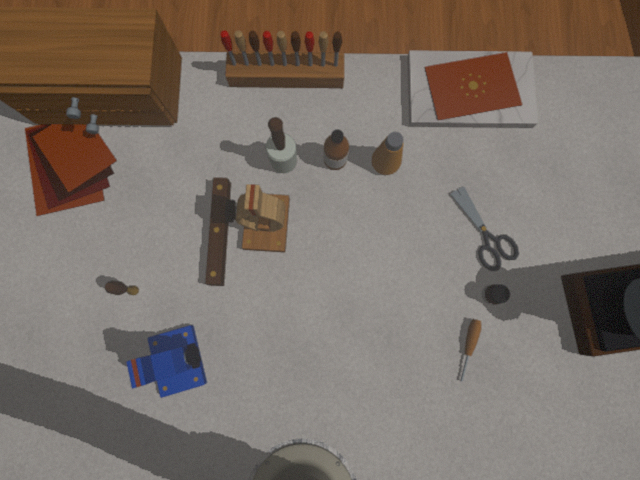

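View pics/wrist0.png

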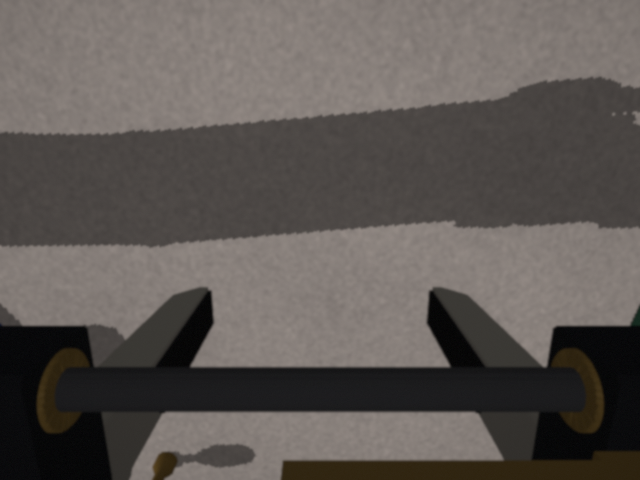

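Both pictures show two clamp-shaped things: the wooden one at top (265,222) / scene (325,330), with its black knob towards the dark stop, and the blue one at top (170,360) / scene (505,310). The wooden one fits the description. I'll confirm it in an enlarged crop.

```bash
python3 - <<'E'
import cv2,numpy as np
t=cv2.imread('pics/top0.png')[165:295,190:310]; s=cv2.imread('pics/scene0.png')[275:425,275:425]
t=cv2.resize(t,(400*120//130,400),interpolation=cv2.INTER_CUBIC); s=cv2.resize(s,(400,400),interpolation=cv2.INTER_CUBIC)
im=np.hstack([t,s]); im=cv2.convertScaleAbs(im,alpha=1.5); cv2.imwrite('pics/crop0.png',im); print(im.shape)
E
```

```text
(400, 769, 3)
```

View pics/crop0.png

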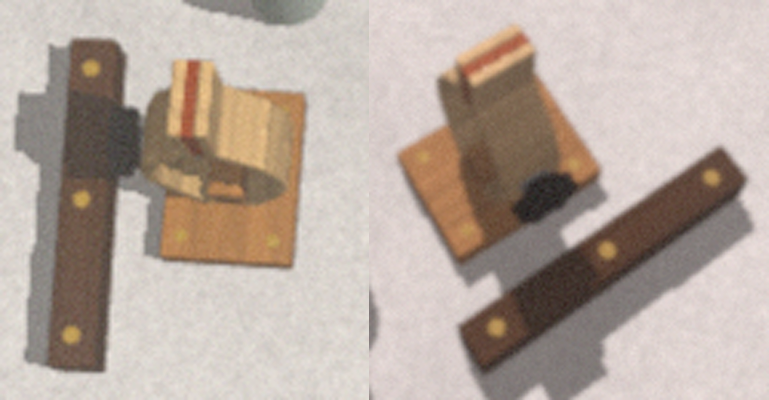

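The crop confirms the wooden clamp: red-lined lips at top-crop (192,110) and a black knob facing the stop at (125,140). Next I'll measure it.

```bash
cat > h.py <<'E'
import numpy as np,cv2
def ray(cam,uv):
    f=240/np.tan(np.radians(cam['vertical_fov']/2)); R=np.array(cam['R']);t=np.array(cam['t'])
    uv=np.atleast_2d(uv).astype(float)
    d=np.c_[(uv[:,0]-cam['cx'])/f,(uv[:,1]-cam['cy'])/f,np.ones(len(uv))]@R
    return -R.T@t,d
def onz(cam,uv,z):
    c,d=ray(cam,uv); return c+d*((z-c[2])/d[:,2])[:,None]
def proj(cam,X):
    f=240/np.tan(np.radians(cam['vertical_fov']/2)); p=np.atleast_2d(X)@np.array(cam['R']).T+np.array(cam['t'])
    return np.c_[f*p[:,0]/p[:,2]+cam['cx'],f*p[:,1]/p[:,2]+cam['cy']]
E
python3 - <<'E'
from bench import *
from h import *
T=camera_params('top');S=camera_params('scene')
for c in(T,S): print('cam',ray(c,[0,0])[0])
im=cv2.imread('pics/top0.png');hsv=cv2.cvtColor(im,cv2.COLOR_BGR2HSV)
for p in[(214,270),(214,230),(218,190),(250,240),(283,240),(283,200),(265,205),(300,240),(240,270)]:print(p,hsv[p[1],p[0]])
im=cv2.imread('pics/scene0.png');hsv=cv2.cvtColor(im,cv2.COLOR_BGR2HSV)
for p in[(330,400),(400,345),(308,350),(320,360),(322,320),(370,350)]:print(p,hsv[p[1],p[0]])
E
```

```text
cam [ 0.40361038 -0.03510304  1.07536207]
cam [0.80865019 0.3709265  0.99889377]
(214, 270) [13 77 83]
(214, 230) [ 21 123 112]
(218, 190) [11 83 77]
(250, 240) [ 18 130 122]
(283, 240) [ 13 126 123]
(283, 200) [ 18 138 124]
(265, 205) [ 17 102 138]
(300, 240) [ 13  16 148]
(240, 270) [ 21  12 150]
(330, 400) [  9 108  66]
(400, 345) [ 7 80 67]
(308, 350) [ 13 126 117]
(320, 360) [ 13 124  68]
(322, 320) [14 97 84]
(370, 350) [  7  15 152]
```

```bash
python3 - <<'E'
from bench import *
from h import *
T=camera_params('top');S=camera_params('scene')
im=cv2.imread('pics/top0.png');sat=cv2.GaussianBlur(cv2.cvtColor(im,cv2.COLOR_BGR2HSV)[:,:,1],(3,3),0).astype(float)
def cross(prof,start,step,th=60):
    i=start
    while prof[i]>th: i+=step
    a,b=prof[i-step],prof[i]; return i-step+step*(a-th)/(a-b)
def fit(pts):
    vx,vy,x,y=cv2.fitLine(np.float32(pts),cv2.DIST_HUBER,0,.01,.01).ravel(); return vx,vy,x,y
def line(pts,z):
    w=onz(T,pts,z)[:,:2]; vx,vy,x,y=fit(w); r=np.array([vx,vy])*(1 if vx>0 else -1); return r,np.array([x,y])
rt=[(cross(sat[v],280,1),v) for v in range(200,247)]
bot=[(u,cross(sat[:,u],240,1)) for u in range(246,285)]
d,p=line(rt,0); print('base right edge dir',np.degrees(np.arctan2(d[1],d[0])),p)
d2,p2=line(bot,0); print('base bottom edge dir',np.degrees(np.arctan2(d2[1],d2[0])),p2)
cor=np.linalg.solve(np.c_[d,-d2],p2-p); cor=p+d*cor[0]; print('corner (min x, -y)',cor)
# stop: right(front, toward clamp, bottom edge visible z=0) and left edge top z=45
sr=[(cross(sat[v],220,1),v) for v in list(range(235,280))]
sl=[(cross(sat[v],215,-1),v) for v in list(range(185,195))+list(range(230,280))]
ds,ps=line(sr,0); print('stop front z0',np.degrees(np.arctan2(ds[1],ds[0])),ps)
dl,pl=line(sl,.045); print('stop back top',np.degrees(np.arctan2(dl[1],dl[0])),pl)
n=np.array([-ds[1],ds[0]]);print('thickness',(pl-ps)@n, 'clamp edge dist to front',(p-ps)@n)
up=[(u,cross(sat[:,u],200,-1)) for u in range(214,226)]; dn=[(u,cross(sat[:,u],265,1)) for u in range(209,222)]
print(up[::4],dn[::4])
du,pu=line(up,.045); dd,pd=line(dn,.0); dd2,pd2=line(dn,.045)
print('stop end proj along', (pu-ps)@ds,(pd-ps)@ds, 'len',(pu-pd)@ds,(pu-pd2)@ds)
mid=ps+ds*((pu-ps)@ds-.13); print('stop origin',mid)
c=cor+d*.07; print('clamp_edge',c, 'along from stop mid',(c-mid)@ds)
E
```

```text
base right edge dir -3.166858 [0.6452751  0.04814863]
base bottom edge dir 87.03012 [0.5629492 0.0978933]
corner (min x, -y) [0.5606114  0.05283294]
stop front z0 -2.6559737 [0.5461281  0.20282684]
stop back top -1.0118481 [0.57793164 0.22993633]
thickness 0.02855411 clamp edge dist to front -0.1499177
[(214, np.float64(200.0)), (218, np.float64(199.83333333333334)), (222, np.float64(inf))] [(209, np.float64(283.4)), (213, np.float64(283.88235294117646)), (217, np.float64(283.8)), (221, np.float64(276.3333333333333))]
stop end proj along -0.5361427 -0.06663493 len -0.46950772 -0.4668001
stop origin [-0.11929905  0.23369515]
clamp_edge [0.63050455 0.04896586] along from stop mid 0.7575583<stdin>:8: RuntimeWarning: divide by zero encountered in scalar divide
h.py:8: RuntimeWarning: invalid value encountered in multiply
  c,d=ray(cam,uv); return c+d*((z-c[2])/d[:,2])[:,None]
```

```bash
python3 - <<'E'
from bench import *
from h import *
T=camera_params('top');S=camera_params('scene')
def cross(prof,start,step,th):
    i=start
    while prof[i]>th: i+=step
    a,b=prof[i-step],prof[i]; return i-step+step*(a-th)/(a-b)
def rows(im,lo,hi,a0,step,th=45,dirv=0):
    out=[]
    for v in range(lo,hi):
        prof=im[v] if dirv==0 else im[:,v]
        if prof[a0]>th:
            c=cross(prof,a0,step,th); out.append((c,v) if dirv==0 else (v,c))
    return np.array(out)
def line(cam,pts,z):
    w=onz(cam,pts,z)[:,:2]; vx,vy,x,y=cv2.fitLine(np.float32(w),cv2.DIST_HUBER,0,.005,.01).ravel(); r=np.array([vx,vy])*(1 if vx>0 else -1); return r,np.array([x,y])
im=cv2.imread('pics/top0.png');sat=cv2.GaussianBlur(cv2.cvtColor(im,cv2.COLOR_BGR2HSV)[:,:,1],(3,3),0).astype(float)
print(sat[270,200:235].astype(int));print(sat[188,200:245].astype(int));print(sat[170:200,218].astype(int))
ang=lambda d:round(np.degrees(np.arctan2(d[1],d[0])),2)
sr=np.r_[rows(sat,183,192,220,1),rows(sat,235,278,215,1)]
sl=np.r_[rows(sat,183,192,220,-1),rows(sat,235,278,215,-1)]
ds,ps=line(T,sr,0);dl,pl=line(T,sl,.045);dt,pt=line(T,sr,.045)
n=np.array([-ds[1],ds[0]]);print('front',ang(ds),ps,'back',ang(dl),'thick',(pl-ps)@n)
up=rows(sat,214,226,186,-1,45,1);dn=rows(sat,210,220,270,1,45,1)
pu=onz(T,up,.045)[:,:2];pd=onz(T,dn,0)[:,:2];a=np.median((pu-ps)@ds);b=np.median((pd-ps)@ds);print('len',a-b)
mid=ps+ds*(a+b)/2;print('stop mid',mid)
# scene-view check: corner pixels of predicted model
e=lambda a,z,t=0:np.r_[mid+ds*a+n*t,z]
P=[e(.13,0),e(-.13,0),e(.13,.045),e(-.13,.045),e(.13,.045,.036),e(-.13,.045,.036)]
edge=np.array([.6305,.04897]);dc=np.array([np.cos(np.radians(-3.1)),np.sin(np.radians(-3.1))]);nc=np.array([-dc[1],dc[0]])
B=[np.r_[edge+dc*s*.07+nc*k*.104,z] for s in(-1,1) for k in(0,1) for z in (0,.028)]
K=[np.r_[edge+nc*.128,.115],np.r_[edge+nc*.052,.25]]
sc=cv2.imread('pics/scene0.png');tp=im.copy()
for cam,g in((S,sc),(T,tp)):
    for X,c in((P,(0,255,255)),(B,(255,0,0)),(K,(0,0,255))):
        for u in proj(cam,np.array(X)): g[int(round(u[1])),int(round(u[0]))]=c
o=np.hstack([cv2.resize(tp[165:295,190:310],(370,400),interpolation=0),cv2.resize(sc[275:425,275:425],(400,400),interpolation=0)])
cv2.imwrite('pics/chk.png',o)
E
```

```text
[11 12 12 11 11 20 42 65 73 76 81 89 95 96 92 84 76 74 75 75 77 73 63 54
 41 25 16 15 15 16 16 15 14 13 13]
[ 15  14  14  15  16  14  14  15  16  18  17  21  43  72  85  87  97 116
 130 133 132 121 101  86  82  81  81  77  70  58  36  20  15  14  15  16
  15  14  15  15  15  16  16  15  18]
[ 14  14  12  12  13  14  18  36  62  78  80  79  82  85  99 120 131 134
 130 113  93  84  87  88  80  67  52  49  55  60]
front -1.23 [0.57941777 0.19895451] back -1.09 thick 0.03236984
len 0.256516975798824
stop mid [0.60611226 0.19837964]
```

View pics/chk.png

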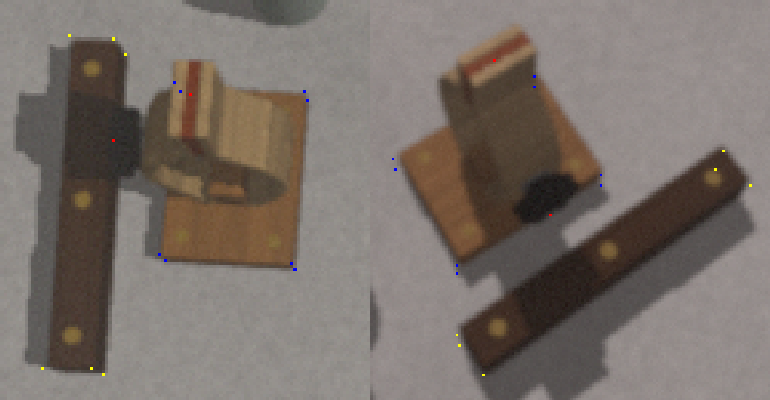

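The overlay agrees in both views to about 1–2 px. The base corners land at top-crop (293,267) and (305,92), and the predicted lips centre falls on the red stripe at (190,95). Plan: straddle the lips with the open fingers so there is slack and no squeeze, rotate the tool with the clamp about its edge, and let the lower finger carry it down. Then push the lips' end face with two fingertips. First I'll check the lips by triangulation and run IK along the path.

```bash
cat > plan.py <<'E'
import numpy as np
from scipy.spatial.transform import Rotation as Ro
E=np.array([.6305,.0490,0.]); yaw=np.radians(-3.1)
dc=np.array([np.cos(yaw),np.sin(yaw),0]); u=np.array([np.sin(yaw),-np.cos(yaw),0]); w=np.array([0,0,1.])
def cpt(x,z,th):   # clamp point (x,z) at tilt th deg -> world
    t=np.radians(th); p=x+.052
    return E+u*(-p*np.cos(t)+z*np.sin(t))+w*(p*np.sin(t)+z*np.cos(t))
def an(psi):
    p=np.radians(psi); return -np.sin(p)*u-np.cos(p)*w, -np.cos(p)*u+np.sin(p)*w
def rot(psi,s=1):
    a,n=an(psi); return Ro.from_matrix(np.c_[a,s*n,np.cross(a,s*n)]).as_euler('xyz',degrees=True)
def straddle(th,depth=.025): return cpt(0,.25-depth,th)          # psi=th, centred
def lower(th,psi,d,g):       # lower finger's face touches lip edge corner, tip d beyond
    a,n=an(psi); return cpt(-.013,.25,th)+d*a+g/2*n
E
python3 - <<'E'
from bench import *
from h import *
from plan import *
T=camera_params('top');S=camera_params('scene')
def cen(f,x0,x1,y0,y1):
    im=cv2.imread(f);h=cv2.cvtColor(im,cv2.COLOR_BGR2HSV)[y0:y1,x0:x1].astype(int)
    m=((h[...,0]<9)|(h[...,0]>172))&(h[...,1]>110)&(h[...,2]>60);v,uu=np.nonzero(m);return uu.mean()+x0,v.mean()+y0,m.sum(),(uu.min()+x0,uu.max()+x0,v.min()+y0,v.max()+y0)
a=cen('pics/top0.png',238,275,180,220);b=cen('pics/scene0.png',300,345,280,310);print(a,b, 'pred',proj(T,cpt(0,.25,0)),proj(S,cpt(0,.25,0)))
c1,d1=ray(T,a[:2]);c2,d2=ray(S,b[:2]);A=np.c_[d1[0],-d2[0]];s=np.linalg.lstsq(A,c2-c1,rcond=None)[0]
print('tri',c1+d1[0]*s[0],c2+d2[0]*s[1],'model',cpt(0,.25,0))
for s in(1,-1):
    print('side',s); 
    L=[(straddle(0)+[0,0,.1],0)]+[(straddle(t),t) for t in range(0,56,11)]+[(lower(t,52,.025-.013*(t-52)/38,.046),52) for t in(60,70,80,90,92)]
    for p,psi in L:
        q=solve_ik(p,rot(psi,s)); print(psi,p.round(3),None if q is None else np.round(q,0))
E
```

```text
(np.float64(251.3448275862069), np.float64(196.44827586206895), np.int64(58), (np.int64(249), np.int64(254), np.int64(185), np.int64(210))) (np.float64(320.7068965517241), np.float64(295.7413793103448), np.int64(58), (np.int64(310), np.int64(333), np.int64(288), np.int64(303))) pred [[250.65096433 195.38790576]] [[320.72824289 297.23032547]]
tri [0.63108684 0.09943235 0.25044895] [0.631821   0.09871879 0.25053503] model [0.6333121  0.10092391 0.25      ]
side 1
0 [0.633 0.101 0.325] [-19.  23.   7.  96.  -3.  61.  76.]
0 [0.633 0.101 0.225] [-15.  28.   1. 103.  -1.  49.  74.]
11 [0.631 0.057 0.231] [ -1.  27.  -6. 104. -11.  47.  89.]
22 [0.629 0.013 0.228] [ 18.  30. -18. 104. -18.  48. 101.]
33 [ 0.626 -0.03   0.217] [ 36.  36. -33. 103. -19.  49. 107.]
44 [ 0.624 -0.07   0.198] [ 55.  52. -59. 100.  -2.  51.  96.]
55 [ 0.622 -0.105  0.172] [ 52.  53. -42.  98. -24.  58. 121.]
52 [ 0.622 -0.116  0.163] [ 65.  68. -74.  97.  13.  57.  87.]
52 [ 0.62  -0.143  0.129] [ 54.  56. -42.  96. -18.  57. 120.]
52 [ 0.619 -0.164  0.09 ] [ 61.  65. -57.  94.   1.  56. 106.]
52 [ 0.618 -0.177 
[... 287 characters left out ...]
 -65.]
22 [0.629 0.013 0.228] [-17.  32.  34. 107. -47.  60. -50.]
33 [ 0.626 -0.03   0.217] [ -3.  35.  26. 106. -52.  66. -40.]
44 [ 0.624 -0.07   0.198] [ 10.  40.  18. 103. -55.  73. -32.]
55 [ 0.622 -0.105  0.172] [ 21.  47.  11. 100. -56.  79. -27.]
52 [ 0.622 -0.116  0.163] [ 20.  46.  13. 100. -55.  78. -27.]
52 [ 0.62  -0.143  0.129] [ 23.  50.  12.  98. -54.  77. -25.]
52 [ 0.619 -0.164  0.09 ] [ 24.  53.  11.  97. -54.  76. -23.]
52 [ 0.618 -0.177  0.05 ] [ 24.  57.  13.  96. -55.  76. -20.]
52 [ 0.618 -0.179  0.041] [ 24.  58.  13.  96. -55.  76. -19.]<sys>:0: UserWarning: Gimbal lock detected. Setting third angle to zero since it is not possible to uniquely determine all angles.
```

```bash
sed -i 's/E=np.array(\[.6305,.0490,0.\])/E=np.array([.6290,.0478,0.])/' plan.py
python3 - <<'E' 2>/dev/null
from bench import *
from plan import *
s=get_state()
move_linear([.2586,.677,.40],speed=.3)
p=straddle(0)
move_to([p[0],p[1],.36],rot(0,1))
s=get_state();print(s['clock'],s['position'],s['joint_positions'].round(1))
import cv2
cv2.imwrite('pics/w1.png',grab_frame('wrist')[:,:,::-1]);cv2.imwrite('pics/s1.png',grab_frame('scene')[:,:,::-1])
for s in(1,-1):
    L=[(straddle(t),t) for t in range(0,56,11)]+[(lower(t,52,.025-.013*(t-52)/38,.046),52) for t in(60,70,80,90,92)]
    for p,psi in L:
        q=solve_ik(p,rot(psi,s)); print(psi,None if q is None else np.round(q,0))
E
```

```text
3.35 [0.63174981 0.10089514 0.35991933] [-24.6  21.7  15.3  94.2  -6.2  64.9  79.2]
0 [-23.  28.  14. 104.  -9.  49.  81.]
11 [-11.  27.   9. 105. -20.  48.  98.]
22 [  2.  29.   5. 106. -32.  52. 114.]
33 [ 14.  33.   1. 105. -40.  57. 128.]
44 [ 23.  39.  -2. 103. -46.  64. 138.]
55 [ 32.  46.  -6.  99. -48.  71. 145.]
52 [ 31.  46.  -5.  99. -46.  69. 144.]
52 [ 34.  49.  -7.  98. -44.  68. 145.]
52 [ 37.  53.  -9.  96. -42.  66. 146.]
52 [ 39.  56. -12.  95. -40.  64. 146.]
52 [ 39.  57. -12.  95. -39.  63. 146.]
0 [-51.  42.  64. 105. -44.  61. -63.]
11 [-40.  39.  59. 107. -50.  64. -51.]
22 [-28.  40.  56. 108. -57.  72. -39.]
33 [-12.  39.  42. 106. -58.  74. -33.]
44 [  3.  43.  32. 104. -60.  80. -27.]
55 [ 15.  48.  21. 101. -60.  84. -23.]
52 [ 15.  48.  21. 100. -58.  82. -24.]
52 [ 17.  51.  21.  99. -58.  82. -21.]
52 [ 19.  55.  21.  98. -58.  81. -19.]
52 [ 20.  58.  21.  96. -59.  81. -16.]
52 [ 20.  59.  21.  96. -59.  80. -16.]
```

View pics/w1.png

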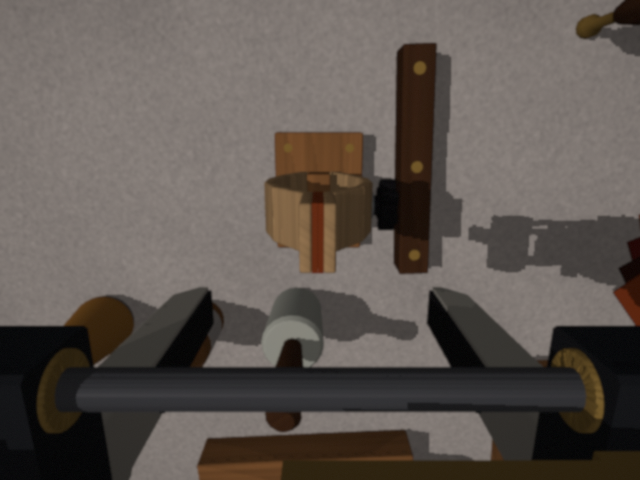

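View pics/s1.png

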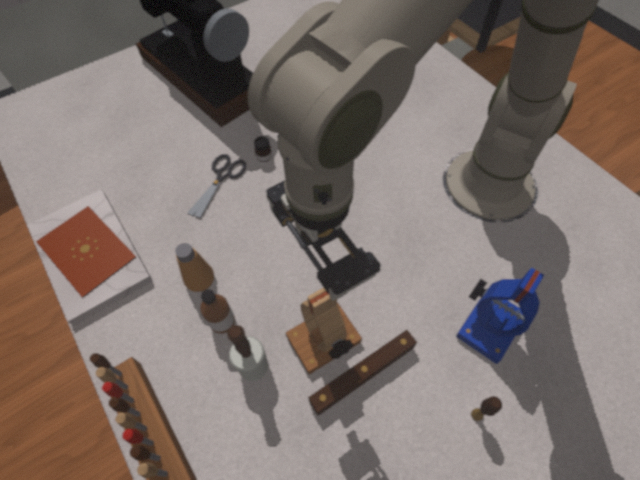

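The wrist view shows the lips' red stripe at (318,230), centred between the fingers. It is aligned in yaw, with the knob on the right at (385,205). On this arm posture j7 would end close to its limit, so I'll shift the elbow before starting.

```bash
python3 - <<'E' 2>/dev/null
from bench import *
from plan import *
move_j([0,22,-25,94.2,18,64.9,57])
s=get_state();print(s['position'],s['eef_rot'])
p=straddle(0);p[2]=.36
move_to(p,rot(0,1))
s=get_state();print(s['clock'],s['position'],s['joint_positions'].round(1),s['contact_force'].round(2))
L=[(straddle(t),t) for t in range(0,56,11)]+[(lower(t,52,.025-.013*(t-52)/38,.046),52) for t in(60,70,80,90,92)]
for p,psi in L:
    q=solve_ik(p,rot(psi,1)); print(psi,None if q is None else np.round(q,0))
E
```

```text
[0.63804618 0.0972298  0.3627249 ] [-50.29222367  82.65918857 -52.53060557]
4.4333 [0.63267809 0.09756091 0.35905552] [  4.   23.4 -26.4  92.4  11.2  66.9  61.8] [-0.16  1.12  0.85]
0 [  3.  30. -25. 102.  15.  52.  58.]
11 [ 15.  30. -29. 104.   5.  48.  74.]
22 [ 28.  32. -34. 104.  -6.  47.  89.]
33 [ 39.  38. -39. 103. -14.  49. 103.]
44 [ 47.  45. -42. 101. -19.  53. 113.]
55 [ 53.  53. -44.  98. -22.  57. 120.]
52 [ 53.  53. -43.  98. -20.  57. 119.]
52 [ 54.  56. -43.  96. -17.  57. 120.]
52 [ 55.  59. -43.  95. -15.  56. 121.]
52 [ 55.  63. -42.  94. -13.  55. 122.]
52 [ 55.  63. -42.  94. -13.  55. 122.]
```

```bash
python3 - <<'E' 2>/dev/null
from bench import *
from plan import *
import cv2
grip(.062)
f0=get_state()['contact_force']
p=straddle(0); move_linear(p,speed=.12)
s=get_state();print(s['clock'],s['position'],p,(s['contact_force']-f0).round(2),s['opening'])
for g in(.048,.040,.036):
    grip(g); s=get_state();print(s['clock'],s['opening'],s['position'],(s['contact_force']-f0).round(2))
cv2.imwrite('pics/w2.png',grab_frame('wrist')[:,:,::-1]);cv2.imwrite('pics/t2.png',grab_frame('top')[:,:,::-1]);
E
```

```text
6.4167 [0.63223085 0.09990799 0.22576403] [0.6318121  0.09972391 0.225     ] [-0.3   0.64  1.07] 0.06194128753109008
6.9083 0.048044394352023206 [0.63181993 0.09971966 0.22508884] [0.38 0.44 1.15]
7.3167 0.03982809005735676 [0.6318005  0.09974193 0.2249696 ] [-0.23 -0.39  0.7 ]
7.65 0.03623600948341616 [0.63181082 0.09975695 0.2249897 ] [-0.64  0.91  0.43]
```

View pics/w2.png

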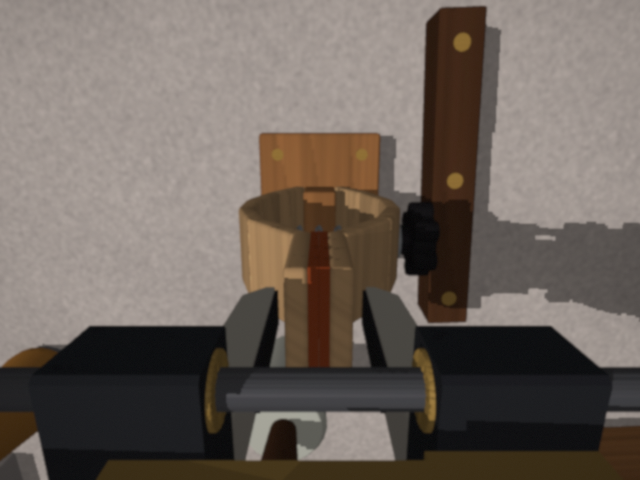

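The lips sit centred between the fingers, spanning columns 286–352 inside the fingers' 277–363. I'll narrow to a small slack and tip to 28°, then check.

```bash
python3 - <<'E' 2>/dev/null
from bench import *
from plan import *
import cv2
grip(.0325); s=get_state();f0=s['contact_force'];print(s['clock'],s['opening'],f0.round(2))
for t in range(4,29,4):
    move_linear(straddle(t),rot(t,1),speed=.035); s=get_state(); f=s['contact_force']
    print(t,round(s['clock'],2),(s['position']-straddle(t)).round(4),f.round(2),s['joint_positions'].round(0))
    if np.linalg.norm(f)>12: break
cv2.imwrite('pics/w3.png',grab_frame('wrist')[:,:,::-1]);cv2.imwrite('pics/t3.png',grab_frame('top')[:,:,::-1]);cv2.imwrite('pics/s3.png',grab_frame('scene')[:,:,::-1])
E
```

```text
8.075 0.03242068276170548 [-0.28  0.45 -0.16]
4 8.68 [ 0.0001 -0.     -0.    ] [0.2  1.67 0.12] [  8.  30. -27. 103.  12.  50.  63.]
8 9.29 [-0.      0.0001 -0.    ] [-0.1   0.24 -0.59] [ 13.  30. -30. 103.   9.  48.  68.]
12 9.9 [-0.0001  0.0002 -0.    ] [ 0.6   1.53 -0.61] [ 18.  30. -32. 104.   5.  48.  73.]
16 10.51 [-0.0001  0.0001 -0.    ] [0.21 0.41 0.02] [ 23.  31. -35. 104.   2.  47.  78.]
20 11.12 [-0.      0.0001  0.    ] [0.08 0.14 0.59] [ 28.  33. -38. 104.  -1.  47.  83.]
24 11.72 [-0.      0.0001  0.    ] [ 0.12  1.47 -0.04] [ 33.  34. -40. 104.  -4.  47.  88.]
28 12.33 [-0. -0. -0.] [ 0.2   0.49 -0.32] [ 38.  36. -42. 103.  -6.  47.  92.]
```

View pics/t3.png

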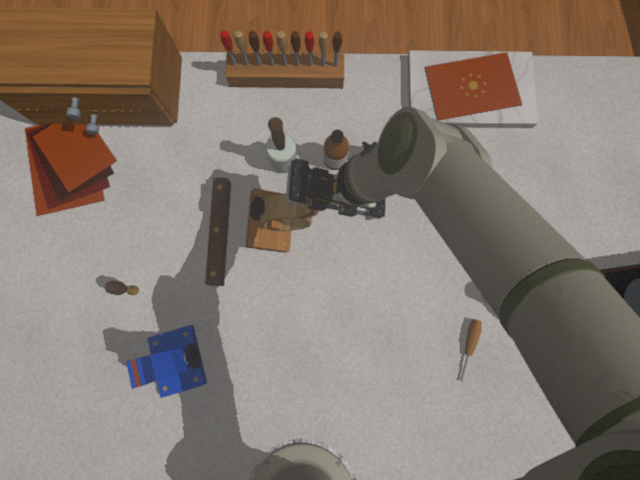

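View pics/w3.png

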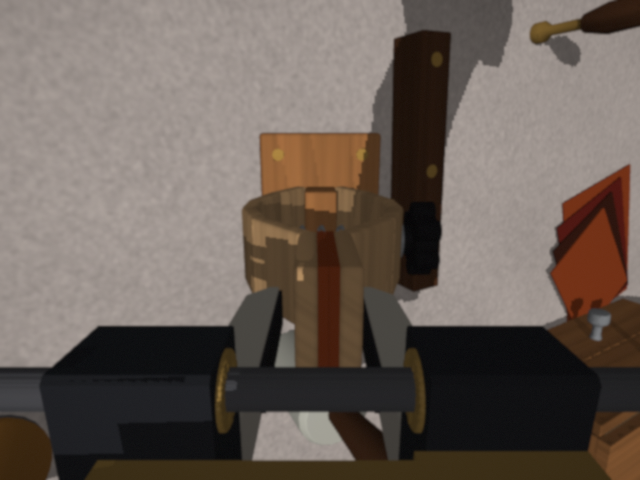

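View pics/s3.png

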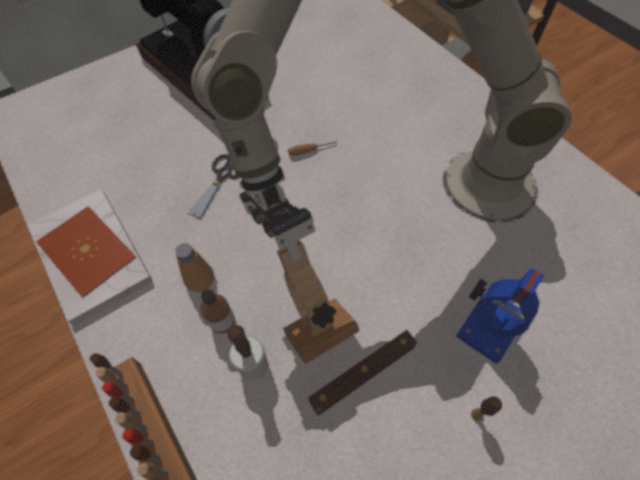

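All three views show the clamp leaning in the fingers. In the wrist view its base is still at (262–380,135), the same pixels as before, so it has pivoted on its edge without sliding. Next I'll go through the balance point to 52°.

```bash
python3 - <<'E' 2>/dev/null
from bench import *
from plan import *
import cv2
for t in range(31,53,3):
    move_linear(straddle(t),rot(t,1),speed=.03); s=get_state(); f=s['contact_force']
    print(t,round(s['clock'],2),(s['position']-straddle(t)).round(4),f.round(2))
    if np.linalg.norm(f)>12: break
print(s['joint_positions'].round(0))
cv2.imwrite('pics/w4.png',grab_frame('wrist')[:,:,::-1]);cv2.imwrite('pics/t4.png',grab_frame('top')[:,:,::-1]);cv2.imwrite('pics/s4.png',grab_frame('scene')[:,:,::-1])
E
```

```text
31 13.03 [-0.0001 -0.0005 -0.0003] [-0.01  0.79  0.14]
34 13.58 [-0.0001 -0.0004 -0.0002] [ 0.67 -0.57  0.87]
37 14.13 [-0.0001 -0.0004 -0.0003] [-1.12 -0.98 -0.46]
40 14.68 [-0.     -0.0003 -0.0003] [-0.33 -0.24  0.83]
43 15.23 [-0.     -0.0003 -0.0003] [-0.56  1.08 -0.49]
46 15.78 [-0.     -0.0003 -0.0003] [-0.16 -0.08  0.43]
49 16.33 [-0.     -0.0002 -0.0002] [-0.24 -0.69  0.68]
52 16.88 [ 0.     -0.0002 -0.0002] [ 0.02 -0.52  0.53]
[ 56.  54. -52.  98. -14.  55. 111.]
```

View pics/t4.png

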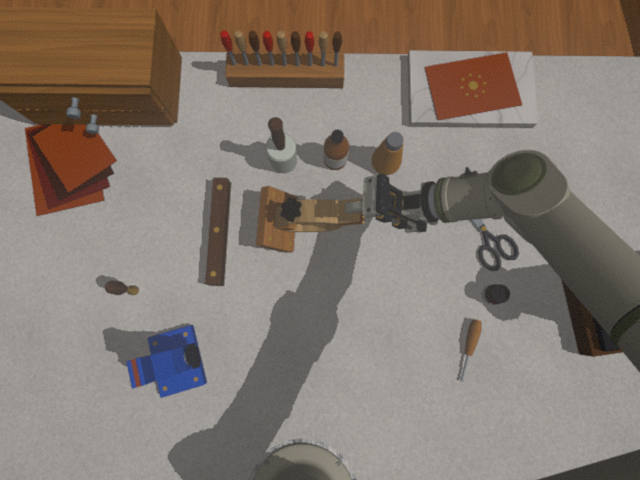

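View pics/w4.png

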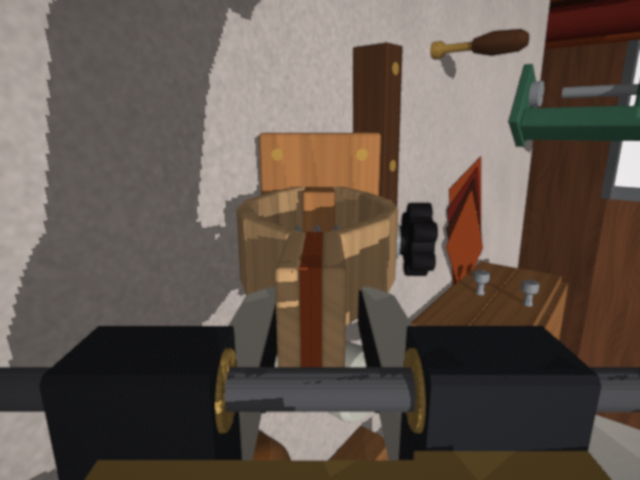

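View pics/s4.png

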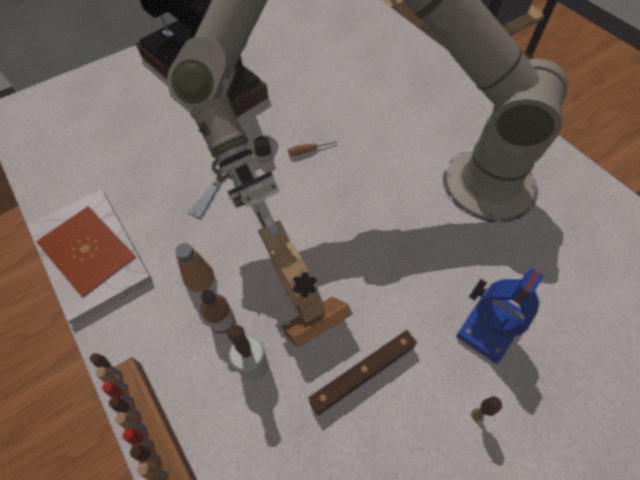

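```bash
python3 - <<'E' 2>/dev/null
from bench import *
from plan import *
from h import *
T=camera_params('top')
for n,uv,z in(('cone near edge',(385,175),0),('bottle near',(336,169),0),('shears tip',(452,190),0),('shears',(490,268),0),('jar',(497,302),0),('jar top',(497,294),.062),('gripper front corner',(372,176),.2),('protrusion',(468,170),.3)): print(n,onz(T,uv,z))
c=camera_params('wrist');print('wristcam',-c['R'].T@c['t'],get_state()['position'])
E
```

```text
cone near edge [[ 0.75978535 -0.19680424  0.        ]]
bottle near [[ 0.77443493 -0.07238966  0.        ]]
shears tip [[ 0.72205389 -0.36520884  0.        ]]
shears [[ 0.52538242 -0.4498222   0.        ]]
jar [[ 4.43166992e-01 -4.62017694e-01  2.22044605e-16]]
jar top [[ 0.45896779 -0.43848405  0.062     ]]
gripper front corner [[ 0.69111852 -0.13985027  0.2       ]]
protrusion [[ 0.67151842 -0.3040596   0.3       ]]
wristcam [ 0.54112079 -0.22335702  0.28141367] [ 0.62114842 -0.09692278  0.17981039]
```

Clearances are good: the gripper reaches x of about 0.69 and the nearest bystander, the cone, starts at 0.76. The clamp now rests on the lower (left) finger, at wrist (270,330). I'll open slowly to give the upper finger room, then lower the clamp the rest of the way.

```bash
python3 - <<'E' 2>/dev/null
from bench import *
from plan import *
import cv2
for g in(.036,.0395,.043,.0465): grip(g)
s=get_state();print(s['clock'],s['opening'],s['contact_force'].round(2))
def go(t,v):
    d=.025-.013*np.clip((t-54)/36,0,1); p=lower(t,52,d,.0465)
    move_linear(p,rot(52,1),speed=v); s=get_state(); f=s['contact_force']
    print(t,round(s['clock'],2),s['position'].round(4),f.round(2)); return np.linalg.norm(f)
for t in(57,60,63,66,69,72,75,78,81,84):
    if go(t,.03)>12: print('STOP');break
cv2.imwrite('pics/w5.png',grab_frame('wrist')[:,:,::-1]);cv2.imwrite('pics/s5.png',grab_frame('scene')[:,:,::-1])
E
```

```text
18.3333 0.04626163831940649 [-0.59 -0.54 -0.46]
57 18.89 [ 0.6206 -0.1074  0.1724] [ 0.35 -0.52 -0.46]
60 19.48 [ 0.6201 -0.1167  0.163 ] [-0.47 -1.09 -0.3 ]
63 20.07 [ 0.6196 -0.1256  0.1531] [-0.52  0.22  0.05]
66 20.67 [ 0.6192 -0.1339  0.1429] [-0.47 -0.65  0.2 ]
69 21.26 [ 0.6188 -0.1417  0.1322] [ 0.02 -0.98 -0.19]
72 21.84 [ 0.6184 -0.1488  0.1212] [-0.1  -1.07 -0.43]
75 22.43 [ 0.618  -0.1553  0.1099] [ 0.06 -1.03 -0.85]
78 23.01 [ 0.6177 -0.1612  0.0983] [-0.38 -0.61 -0.97]
81 23.59 [ 0.6174 -0.1665  0.0865] [-0.68 -0.76 -0.45]
84 24.18 [ 0.6172 -0.171   0.0744] [ 0.49 -1.   -1.05]
```

View pics/w5.png

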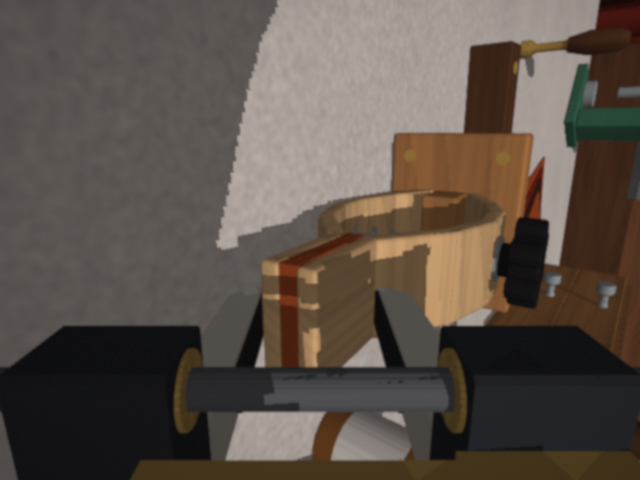

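View pics/s5.png

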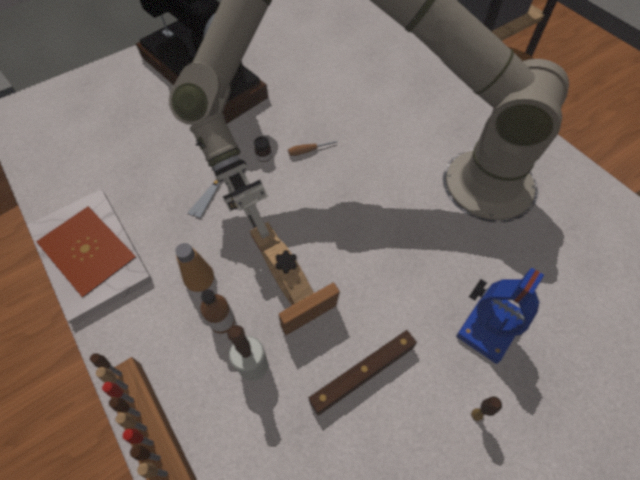

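The clamp lies on the lower finger: its lip edge is at wrist (265,330), and the knob at (525,260) is turning upwards. I'll do the last degrees slowly.

```bash
python3 - <<'E' 2>/dev/null
from bench import *
from plan import *
import cv2
def go(t,v):
    d=.025-.013*np.clip((t-54)/36,0,1); p=lower(t,52,d,.0465)
    move_linear(p,rot(52,1),speed=v); s=get_state(); f=s['contact_force']
    print(t,round(s['clock'],2),s['position'].round(4),f.round(2)); return np.linalg.norm(f)
for t in(86,88,90,91.5,93):
    if go(t,.015)>10: print('STOP');break
cv2.imwrite('pics/w6.png',grab_frame('wrist')[:,:,::-1]);cv2.imwrite('pics/s6.png',grab_frame('scene')[:,:,::-1])
E
```

```text
86 24.99 [ 0.617  -0.1736  0.0664] [-0.55 -0.31 -1.12]
88 25.71 [ 0.6169 -0.176   0.0582] [ 0.4   0.05 -1.75]
90 26.43 [ 0.6169 -0.178   0.0501] [ 0.43  0.07 -0.41]
91.5 27.02 [ 0.6173 -0.18    0.0441] [-1.64 -4.88  6.64]
93 27.61 [ 0.6177 -0.1815  0.0374] [ 0.05 -8.08  7.2 ]
STOP
```

View pics/w6.png

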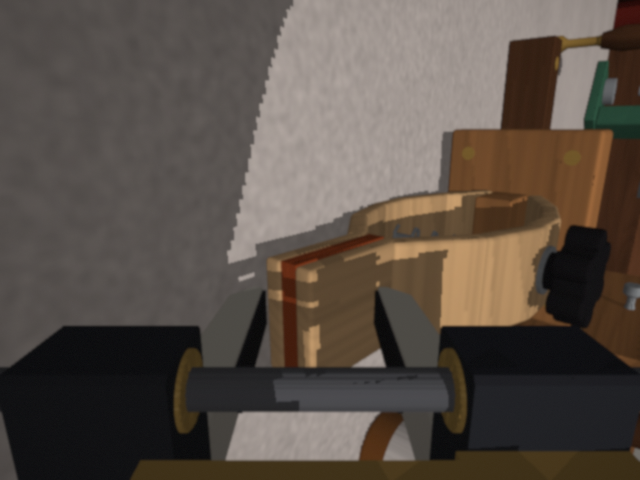

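View pics/s6.png

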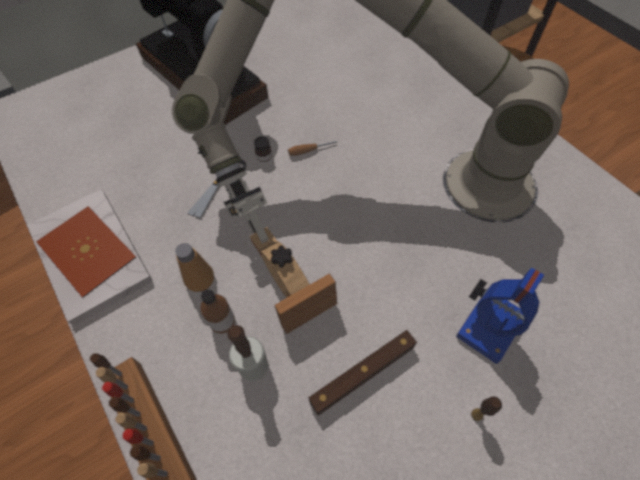

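The clamp landed at about 90°. The extra lowering then made the upper finger bear on the lips: the tool reads about 8 N sideways and 7 N up. I'll back off slowly to where both fingers have clearance, then look.

```bash
python3 - <<'E' 2>/dev/null
from bench import *
from plan import *
import cv2
P=lambda t:lower(t,52,.012,.0465)
print((get_state()['position']-P(93)).round(4))
for t in(92.2,91.4,90.6):
    move_linear(P(t),rot(52,1),speed=.012); s=get_state(); print(t,round(s['clock'],2),(s['position']-P(t)).round(4),s['contact_force'].round(2))
cv2.imwrite('pics/w7.png',grab_frame('wrist')[:,:,::-1])
cv2.imwrite('pics/s7.png',cv2.resize(grab_frame('scene')[200:380,210:390,::-1],(540,540),interpolation=cv2.INTER_CUBIC))
E
```

```text
[ 0.0011 -0.0017  0.0007]
92.2 28.15 [ 0.0005 -0.0002  0.0004] [ 1.38 -3.05  5.57]
91.4 28.59 [-0.0002  0.0006  0.    ] [0.12 1.88 2.09]
90.6 29.03 [-0.0001 -0.0004 -0.0002] [-0.76  0.21  0.34]
```

View pics/w7.png

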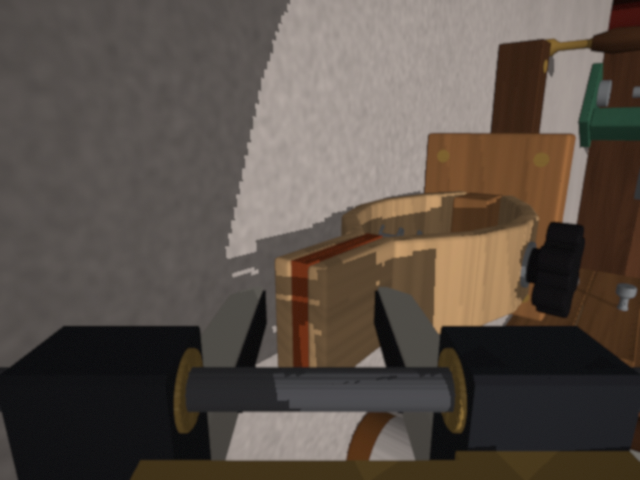

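View pics/s7.png

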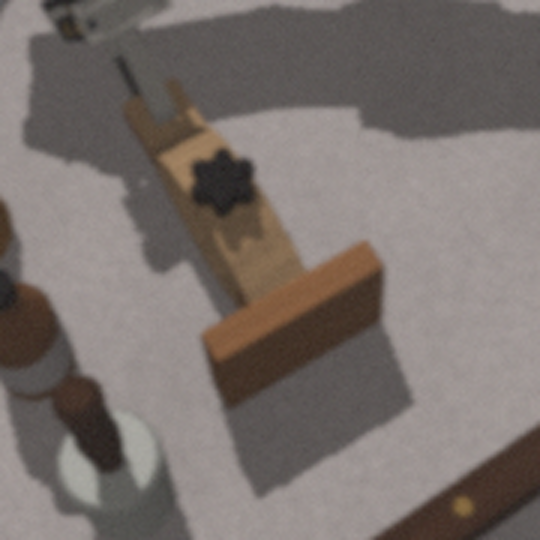

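The crop shows the clamp on its side with the knob on top at (222,182). The lips are free between the fingers in the wrist view. I'll withdraw along the fingers, rise and measure the new pose.

```bash
python3 - <<'E' 2>/dev/null
from bench import *
from plan import *
import cv2
a,n=an(52); p=lower(90.6,52,.012,.0465)
move_linear(p-.07*a,speed=.1); s=get_state();print(s['clock'],s['contact_force'].round(2))
move_linear(p-.07*a+[0,0,.15],speed=.25)
best=None
for sg in(1,-1):
    M=np.c_[-w,sg*dc,np.cross(-w,sg*dc)]; e=Ro.from_matrix(M).as_euler('xyz',degrees=True)
    q=solve_ik([.62,-.30,.20],e); 
    if q is not None:
        c=np.abs(q-get_state()['joint_positions']).max(); print(sg,np.round(q,0),c)
        if best is None or c<best[0]: best=(c,sg,e)
print(best)
move_to([.62,-.30,.20],best[2])
s=get_state();print(s['clock'],s['position'],s['joint_positions'].round(0))
cv2.imwrite('pics/t8.png',grab_frame('top')[:,:,::-1]);cv2.imwrite('pics/s8.png',grab_frame('scene')[:,:,::-1])
E
```

```text
29.9833 [0.1  0.08 0.29]
1 [18. 33.  5. 98. -3. 49. 21.] 91.084786381303
-1 [ -13.   48.   64.  100.  -48.   64. -117.] 228.79979944416687
(np.float64(91.084786381303), 1, array([93.1, 90. ,  0. ]))
32.15 [ 0.61951981 -0.29987944  0.19873326] [18. 33.  5. 98. -3. 49. 21.]
```

View pics/t8.png

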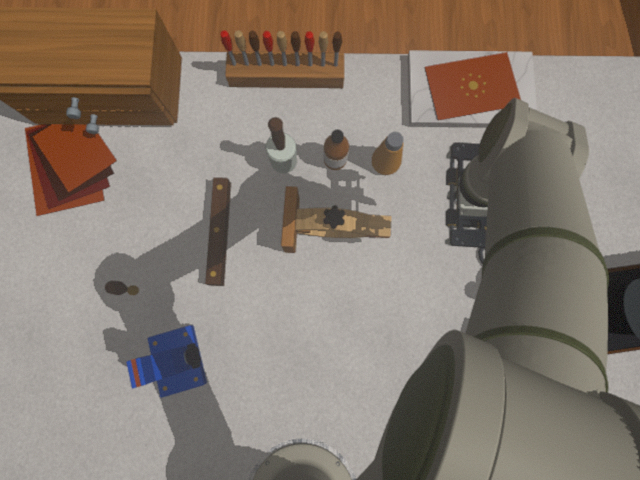

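View pics/s8.png

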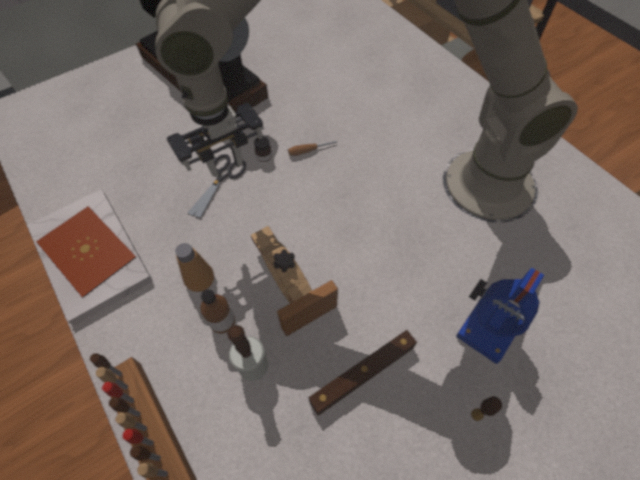

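```bash
cat > meas.py <<'E'
from h import *
def cross(prof,start,step,th):
    i=start
    while prof[i]>th: i+=step
    a,b=prof[i-step],prof[i]; return i-step+step*(a-th)/(a-b)
def sat(im): return cv2.GaussianBlur(cv2.cvtColor(im,cv2.COLOR_BGR2HSV)[:,:,1],(3,3),0).astype(float)
def line(w):
    vx,vy,x,y=cv2.fitLine(np.float32(w[:,:2]),cv2.DIST_HUBER,0,.005,.01).ravel(); s=1 if vx>0 else -1
    return np.degrees(np.arctan2(s*vy,s*vx)),np.array([x,y])
E
python3 - <<'E' 2>/dev/null
from bench import *
from meas import *
T=camera_params('top');s=sat(cv2.imread('pics/t8.png'))
rows=range(192,247)
L=np.array([(cross(s[v],288,-1,60),v) for v in rows]);W=onz(T,L,.104);print('sole top edge angle,pt',line(W))
# base extents in rows
for uu in(286,289,292):
    t,b=cross(s[:,uu],215,-1,60),cross(s[:,uu],215,1,60); print(uu,t,b,onz(T,[[uu,t],[uu,b]],.104)[:,:2], onz(T,[[uu,b]],0)[0,:2])
R=np.array([(cross(s[v],385,1,60),v) for v in range(219,234)]);W=onz(T,R,.065);print('lips end',line(W),W[:,1].min(),W[:,1].max())
t,b=cross(s[:,380],226,-1,60),cross(s[:,380],226,1,60);print('lips x',onz(T,[[380,t],[380,b]],.065)[:,:2])
E
```

```text
sole top edge angle,pt (np.float32(-3.6003563), array([0.6220775 , 0.05112907], dtype=float32))
286 186.28571428571428 251.46153846153845 [[0.69621407 0.04514364]
 [0.54598878 0.04162992]] [0.56123269 0.04984542]
289 186.0 251.82608695652175 [[0.69695938 0.03831431]
 [0.54523723 0.034945  ]] [0.56040067 0.04244478]
292 186.2058823529412 251.96 [[0.69654125 0.03145888]
 [0.54500346 0.02827286]] [0.56014187 0.03505827]
lips end (np.float32(-1.0020301), array([ 0.61399007, -0.19676462], dtype=float32)) -0.19880121113246005 -0.19610903391163054
lips x [[ 0.63932344 -0.17375795]
 [ 0.58860458 -0.1730654 ]]
```

The clamp lies on its side with the knob up at top (335,216). Its sole is at y≈0.0505, yaw ≈ −3.3°, and the lips' end face is centred at (0.614, −0.197). Next I'll push on that end face with two fingertips and turn it about 2° on the way so it lines up with the stop.

```bash
cat >> plan.py <<'E'
def down(yw):
    d=np.array([np.cos(np.radians(yw)),np.sin(np.radians(yw)),0]); return Ro.from_matrix(np.c_[-w,d,np.cross(-w,d)]).as_euler('xyz',degrees=True)
L0=np.array([.614,-.198]); L1=np.array([.6228,-.052])
def push(s):   # s 0..1 of travel
    yw=-3.25+2.05*np.clip(s,0,1); nrm=np.array([-np.sin(np.radians(yw)),np.cos(np.radians(yw))])
    l=L0+(L1-L0)*s-nrm*.0075; return np.r_[l,.033],down(yw)
E
python3 - <<'E' 2>/dev/null
from bench import *
from plan import *
import cv2
grip(.017)
p,r=push(0); q=p-[0,.03,0]
move_linear([q[0],q[1],.12],r,speed=.2); move_linear(q,r,speed=.1)
move_linear(p-[0,.003,0],r,speed=.05)
s=get_state();print(s['clock'],s['contact_force'].round(2),s['opening'],s['position'])
for k in np.linspace(.05,.85,9):
    p,r=push(k); move_linear(p,r,speed=.06); s=get_state();print(k.round(2),round(s['clock'],2),s['position'].round(4),s['contact_force'].round(2))
    if np.linalg.norm(s['contact_force'])>12: print('STOP');break
cv2.imwrite('pics/t9.png',grab_frame('top')[:,:,::-1]);cv2.imwrite('pics/w9.png',grab_frame('wrist')[:,:,::-1])
E
```

```text
35.3167 [-0.07 -0.31 -0.48] 0.017333153128107546 [ 0.61362558 -0.2083305   0.03304122]
0.05 35.64 [ 0.6141 -0.1974  0.033 ] [ 0.25  0.76 -0.06]
0.15 36.03 [ 0.615  -0.1824  0.033 ] [-0.41  0.07 -0.07]
0.25 36.42 [ 0.6159 -0.1679  0.033 ] [ 0.12 -0.68 -0.13]
0.35 36.82 [ 0.6168 -0.1533  0.033 ] [-0.54 -0.57  0.09]
0.45 37.21 [ 0.6177 -0.1387  0.033 ] [-0.43  0.12  0.2 ]
0.55 37.6 [ 0.6186 -0.1241  0.033 ] [ 1.03  0.44 -0.08]
0.65 37.99 [ 0.6195 -0.1095  0.033 ] [-0.15  0.39 -0.76]
0.75 38.38 [ 0.6204 -0.0949  0.033 ] [0.11 0.04 0.27]
0.85 38.77 [ 0.6214 -0.0803  0.033 ] [-0.68  0.75  0.56]
```

View pics/t9.png

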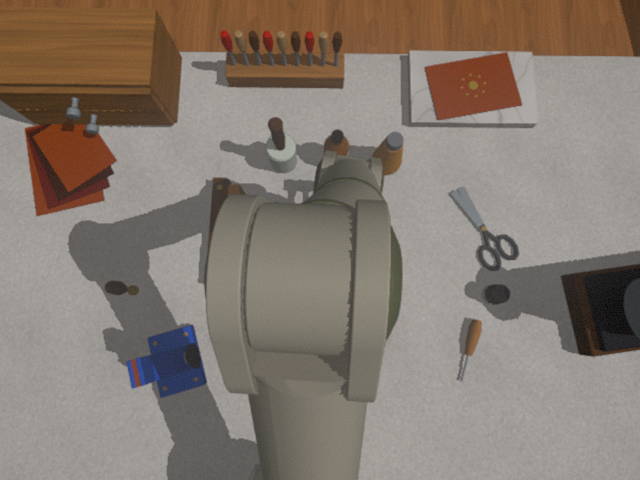

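View pics/w9.png

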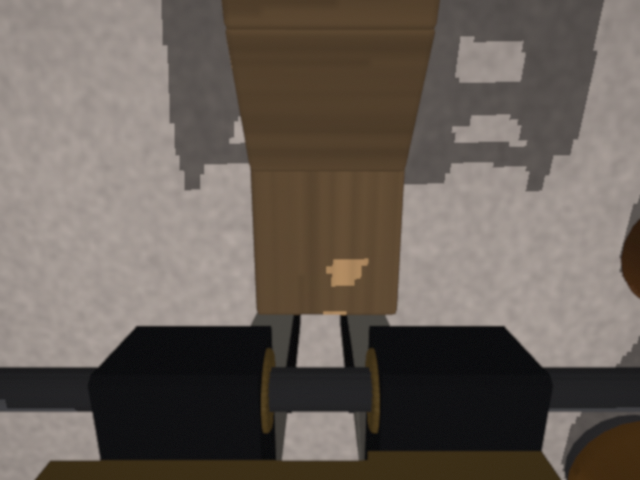

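In the wrist view the lips' end face spans columns 257–398 at row 313, square against both fingertips. The arm hides the clamp in the top view. I'll creep to the stop, watching the force.

```bash
python3 - <<'E' 2>/dev/null
from bench import *
from plan import *
import cv2
p,r=push(.94);move_linear(p,r,speed=.04)
k=.94
while k<1.07:
    k+=.01; p,r=push(k); move_linear(p,r,speed=.01); s=get_state(); f=s['contact_force']
    if -f[1]>1.5: print('  f',f.round(2),round(k,2))
    if -f[1]>4.5:
        f2=np.mean([(wait(.05),get_state()['contact_force'])[1] for _ in range(4)],0); print('avg',f2.round(2))
        if -f2[1]>4: break
print(round(k,3),s['clock'],s['position'],p,f.round(2))
cv2.imwrite('pics/s10.png',cv2.resize(grab_frame('scene')[220:430,230:440,::-1],(590,590),interpolation=cv2.INTER_CUBIC));cv2.imwrite('pics/w10.png',grab_frame('wrist')[:,:,::-1])
E
```

```text
f [-0.34 -3.05  0.98] 0.96
  f [ 1.06 -4.05  0.31] 0.97
  f [ 0.86 -8.4  -0.01] 0.98
avg [ 0.72 -8.93 -0.16]
0.98 40.55 [ 0.62289373 -0.06470045  0.03316407] [ 0.62246157 -0.06241824  0.033     ] [ 0.86 -8.4  -0.01]
```

View pics/s10.png

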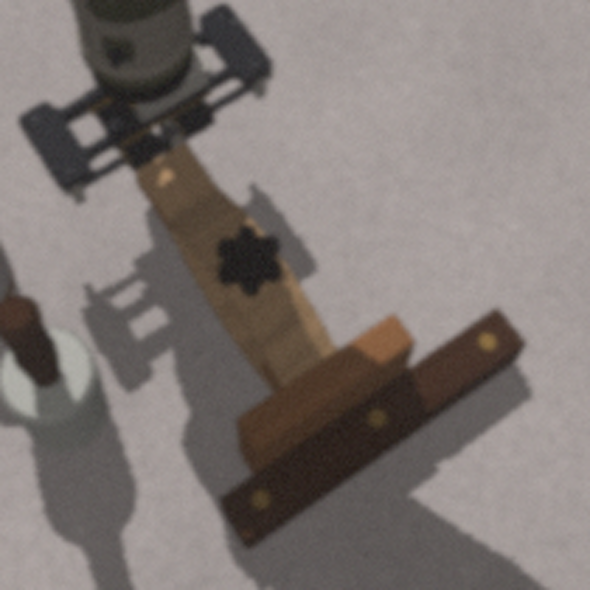

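View pics/w10.png

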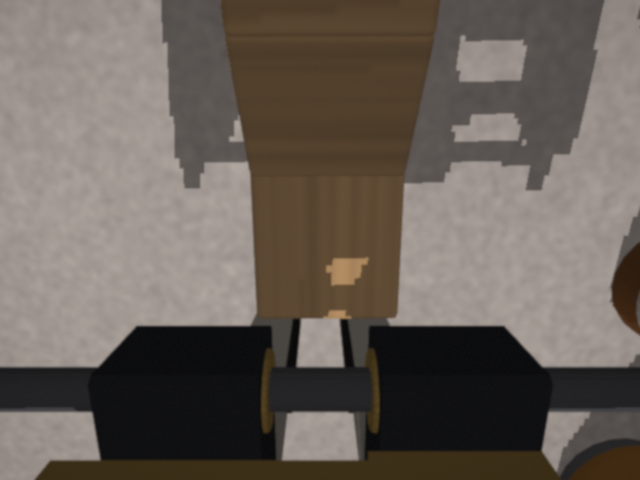

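The force rose to about 9 N against the stop. In the scene crop the sole lies along the stop from (250,470) to (410,370). I'll back off, clear the arm and verify.

```bash
python3 - <<'E' 2>/dev/null
from bench import *
from plan import *
import cv2
s=get_state();p=s['position']
move_linear(p-[0,.01,0],speed=.02); move_linear(p-[0,.06,0],speed=.1); move_linear([p[0],p[1]-.06,.22],speed=.2)
move_to([.60,-.33,.25],down(-1.2))
s=get_state();print(s['clock'],s['position'],s['contact_force'].round(2))
t=grab_frame('top')[:,:,::-1];c=grab_frame('scene')[:,:,::-1]
cv2.imwrite('pics/t11.png',t);cv2.imwrite('pics/s11.png',c)
o=np.hstack([cv2.resize(t[165:295,190:350],(492,400),interpolation=cv2.INTER_CUBIC)])
cv2.imwrite('pics/c11.png',cv2.resize(t[165:295,190:363],(798,600),interpolation=cv2.INTER_CUBIC))
cv2.imwrite('pics/d11.png',cv2.resize(c[270:420,270:430],(640,600),interpolation=cv2.INTER_CUBIC))
E
```

```text
44.1917 [ 0.60049592 -0.3278588   0.24909352] [ 0.87  0.98 -0.56]
```

View pics/c11.png

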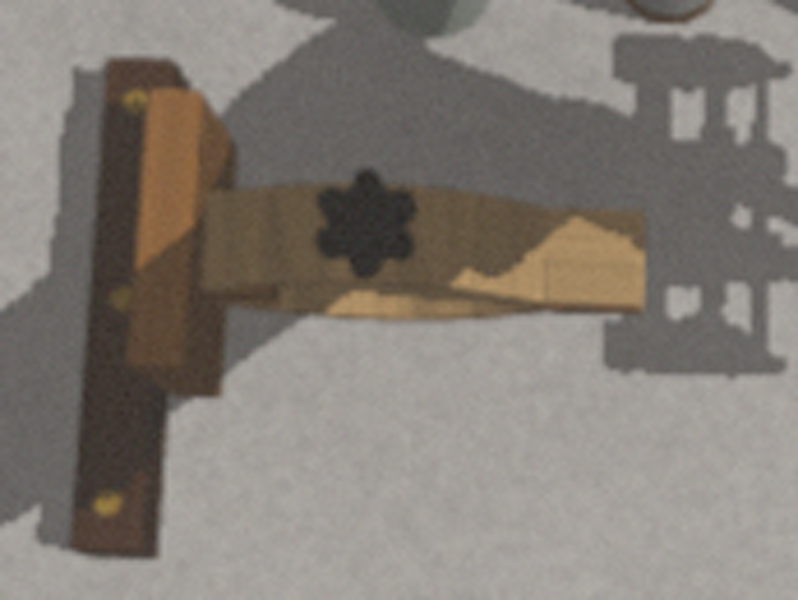

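View pics/d11.png

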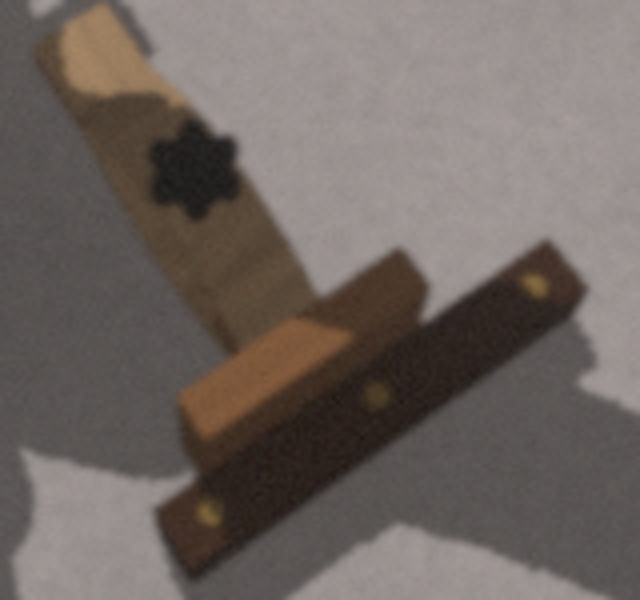

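View pics/t11.png

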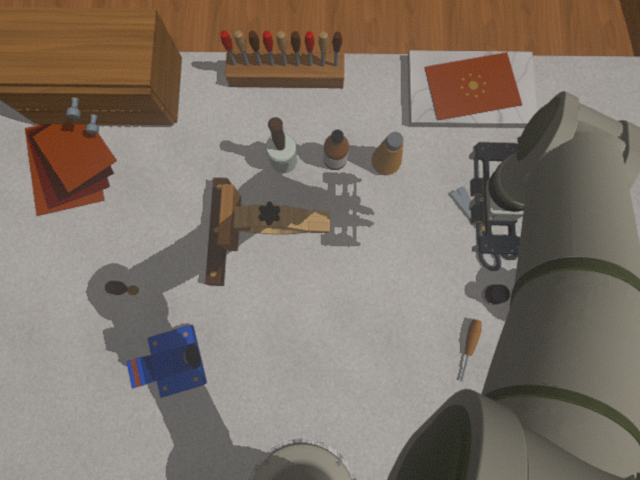

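```bash
python3 - <<'E' 2>/dev/null
from bench import *
from meas import *
T=camera_params('top');S=camera_params('scene')
im=cv2.imread('pics/t11.png');
sc=600/130
P=np.array([(147,88),(128,362)])/sc+[190,165]; W=onz(T,P,.104)[:,:2];print('sole top corners',W, np.degrees(np.arctan2(*(W[0]-W[1])[::-1])))
Q=np.array([(105,60),(72,550)])/sc+[190,165]; V=onz(T,Q,.045)[:,:2];print('stop back top',V,np.degrees(np.arctan2(*(V[0]-V[1])[::-1])))
d=(V[0]-V[1])/np.linalg.norm(V[0]-V[1]);n=np.array([-d[1],d[0]]);print('sole to back dist (36 expected)',(V[0]-W)@n,'margins to ends',(V[0]-W[0])@d,(W[1]-V[1])@d)
# scene: sole top edge (knob side) corners, z=.104 ; stop front-top edge
s0=600/150
P=np.array([(205,440),(428,285)])/s0+[270,270]
g=cv2.cvtColor(cv2.imread('pics/s11.png'),cv2.COLOR_BGR2HSV)
Q=np.array([(190,580),(588,290)])/s0+[270,270];V2=onz(S,Q,.045)[:,:2];print('scene stop far edge',V2,np.degrees(np.arctan2(*(V2[0]-V2[1])[::-1])))
W2=onz(S,P,.104)[:,:2];print('scene sole top',W2,np.degrees(np.arctan2(*(W2[0]-W2[1])[::-1])))
# lips
t=sat(im);R=np.array([(cross(t[v],322,1,45),v) for v in range(214,230)]);w=onz(T,R,.065);print('lips end',line(w))
print('lips x',[onz(T,[[324,cross(t[:,324],222,k,45)]],.065)[0,:2] for k in(-1,1)])
E
```

```text
sole top corners [[0.6999899  0.19174218]
 [0.56254453 0.19423169]] -1.0376704884315822
stop back top [[0.73305663 0.22835808]
 [0.47588443 0.23155879]] -0.7130535289052086
sole to back dist (36 expected) [0.03702458 0.03624574] margins to ends 0.03260849543278122 0.0871179156409778
scene stop far edge [[0.73538323 0.23205984]
 [0.47502724 0.23363288]] -0.34617119512918637
scene sole top [[0.69749315 0.19189745]
 [0.56047275 0.19353944]] -0.6865740325438322
lips end (np.float32(1.918858), array([ 0.6247621 , -0.05569822], dtype=float32))
lips x [array([ 0.65134279, -0.04229811]), array([ 0.59706269, -0.04275471])]
```

```bash
python3 - <<'E' 2>/dev/null
from bench import *
from meas import *
T=camera_params('top'); im=cv2.imread('pics/t11.png')
s=sat(im); r=cv2.GaussianBlur(im[:,:,2],(3,3),0).astype(float)
def edge(img,v,lo,hi):
    g=np.abs(np.diff(img[v,lo:hi+1])); g=np.where(g>.5*g.max(),g,0); return lo+.5+(g*np.arange(len(g))).sum()/g.sum()
sl=np.array([(edge(s,v,int(213-(v-178)*.067)-5,int(213-(v-178)*.067)+4),v) for v in list(range(182,190))+list(range(200,230))+list(range(235,280))])
a,p=line(onz(T,sl,.045));print('stop back',a,p)
be=np.array([(edge(r,v,int(222-(v-184)*.071)-4,int(222-(v-184)*.071)+4),v) for v in range(188,242) if abs(v-229)>4])
b,q=line(onz(T,be,.104));print('sole top edge',b,q)
w=onz(T,be,.104)[:,:2]; d=np.array([np.cos(np.radians(a)),np.sin(np.radians(a))]);n=np.array([-d[1],d[0]]);x=(p-w)@n
for k in range(0,len(x),8):print(be[k,1],(1e3*x[k:k+8].mean()).round(1),end=' ')
E
```

```text
stop back -1.1431097 [0.611246   0.23055477]
sole top edge -1.6093631 [0.6370158  0.19371837]
188.0 36.6 196.0 36.4 204.0 36.4 212.0 36.5 220.0 36.1 237.0 35.6
```

Three measurements agree. The sole is 36.6 to 35.6 mm in front of the stop's back face (36 expected), 0.3–0.5° off parallel, which is within measurement error. It sits 33 and 87 mm inside the stop's ends. The knob is up, the bystanders are at the same pixels as before, and the arm is clear, so I'm handing it in.

```bash
python3 - <<'E' 2>/dev/null
from bench import *
print(get_state()['clock']); print(job_done())
E
```

```text
44.2917
the job is handed in; nothing more can be done
None
```

The wooden clamp is on its side with the black knob on top and its sole against the stop. I handed the job in at 44.3 s of the 72 s allowed.

**Tipping:** I straddled the lips loosely with the fingers and tipped the clamp about its bottom edge. The lower finger carried it all the way down to about 90°.

**Pushing:** I pushed the end face of the lips with two fingertips and stopped at about 9 N against the stop.

**Last checks:**
- **Against the stop:** the sole is within about 1 mm of the stop face and 0.3–0.5° off parallel. That is about as fine as the pictures can measure, so a tiny gap at one end can't be ruled out.
- **Ends:** it sits 33 mm and 87 mm inside the stop's two ends.
- **Bystanders:** by eye, the objects in the top picture are where they started. The arm was hiding part of the shears.

**One flaw:** after the clamp had landed, I lowered the fingers a few millimetres too far. The upper finger pressed on the lips with about 11 N, which may have rocked the base slightly off the bench for a moment. I eased it back slowly, and the clamp lay flat afterwards.

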